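# Stack the empty tote turned end for end

## Task

Stack the empty ribbed tote on the ribbed tote that holds the two wooden wedges, turned end for end (its card holder over the end away from the lower tote's card holder), so that it stands level on the lower tote's ribs inside its rim and does not nest down onto the wedges. Leave the loaded tote standing where it is, and leave the shorter plain bin without ribs alone.

Things in the scene. Friction and masses are not known exactly. Their poses are not given: they have to be found in the camera images.
- tote_empty_mid (a point): Centre, half-way up, of the empty ribbed tote: grey plastic, 150 x 62 x 60 mm high, walls 3 mm, tapering to a flat 128 x 42 mm foot, about 0.13 kg, loose. An upright rim band, the top 24 mm of its height, is 62 mm wide outside: grip it across there, mid-length. x along its length to the card-holder end, y across, z up.
- tote_empty_card (a point): Outer face of the empty tote's card-holder end, 75 mm along its +x from its centre, same height, same axes. Inside both ribbed totes, 10 mm below the rim, are flat rib tops: ONE mid-width rib at the card-holder (+x) end, TWO in the corners of the other end. The foot is recessed below its own ribs, so totes the same way round nest.
- tote_full_mid (a point): Centre, half-way up (30 mm over the table), of the loaded ribbed tote: same shape and axes as the empty one, two 60 mm wooden wedges on its floor, about 0.25 kg, loose. Rim opening 144 x 56 mm. A tote turned end for end stands on its ribs, foot 10 mm inside its rim, centre 50 mm above this point, x axis opposite to this one's.
- plain_bin_mid (a point): Centre, half-way up, of a bystander to leave alone: a shorter loose grey bin, 120 x 62 x 45 mm, empty, smooth inside without ribs, also with a card holder at its +x end. z up.

How it is judged:
At the end, for the whole second after the job is handed in: Empty tote on the loaded one's ribs: centre 46 to 54 mm above the other's, within 15 mm along and across, card holder at the other end, long axes within 0.2 rad, both level within 0.06 rad; loaded tote on the table, moved under 50 mm; plain bin moved under 30 mm (x of tote_empty_mid in the frame of tote_full_mid between -0.015 and 0.015 m and y of tote_empty_mid in the frame of tote_full_mid between -0.015 and 0.015 m and z of tote_empty_mid in the frame of tote_full_mid between 0.046 and 0.054 m and x of tote_empty_card in the frame of tote_full_mid below -0.05 m and angle between the x axis of tote_empty_mid and the x axis of tote_full_mid, either way round below 0.2 rad and angle between each of tote_empty_mid, tote_full_mid's own z axis and vertical below 0.06 rad and height (world z) of tote_full_mid below 0.035 m and distance of tote_full_mid from where it was at the start of the episode below 0.05 m and distance of plain_bin_mid from where it was at the start of the episode below 0.03 m); the robot touches nothing.
It fails at once if the plain bin is shifted by more than 30 mm (distance of plain_bin_mid from where it was at the start of the episode above 0.03 m).
It fails at once if the loaded tote is shifted by more than 50 mm (distance of tote_full_mid from where it was at the start of the episode above 0.05 m).
It also fails if it takes over 35 s, if anything falls off the work surface, if the arm or the gripper's body presses on something with over 40 N, if the wrist force passes 120 N, or if a joint passes its speed limit or range.

## Robot

A 6-joint arm with a two-finger parallel gripper is mounted at the origin on a cart in front of the work surface, level with it; the furniture and walls round the work are solid. World frame = base frame: x ahead of the robot, y to its left, z up, the work surface at z = 0. Lengths are in m, angles in rad, forces in N, time in s.
With the tool pointing down it reaches from about 0.425 to 0.95 m from the base axis. Payload 3.5 kg.
Tool frame: the origin (TCP) lies midway between the tips of the shut fingers; the grasp point (between the pads) lies 19 mm behind it; z points along the fingers, y is the line along which they close (so a half turn about z gives the same grasp; the last joint's range is limited). The gripper opens to 85 mm and grips with 20 to 120 N. Pads are 22 mm wide; open, the fingers measure 114 mm over their backs; the gripper's body (76 mm by 85 mm) begins 54 mm behind the grasp point. The pads swing forward as they close: fully open they stand 13 mm farther back than shut.
Start: joints at [-1.364, 0.286, 1.577, -0, 1.279, -0.15], TCP at [0.236, -0.632, 0.207] pointing down, gripper open.
Joint ranges: [-2.77, 2.77], [-0.9, 2.22], [0.21, 2.48], [-1.53, 4.67], [0.24, 2.81], [-2.84, 2.84]. Speed limits (rad/s): [2.79, 2.79, 3.14, 3.14, 3.14, 3.14].

## Interface

Orientations are given as a unit quaternion [x, y, z, w].
In Python, from plant import ctrl gives the robot as it stands. The module is installed in compiled form; this text tells all that it offers.
- The arm moves only by the shell command python3 -m inch 'ROWS' [FORCE]. ROWS is JSON, a list of rows, each a list of 5 numbers: the closure, from 0 (fully open) to 1 (shut), then the shift along the tool's x, y, z in m, then the turn about the tool's z in degrees. A call has 1 to 5 rows; each row is the pose to reach, as a shift and turn from the pose commanded when the call began, along the tool's axes at that moment; what a row does not reach only later rows make up. A row lasts 1/12 s, in which the tool goes at most 41.7 mm and 7.16 degrees, less where a joint would pass 70% of its speed; a pose out of reach is approached as far as the arm can. A call with a gripper value outside its range is refused whole. The fingers move at their own pace and stop on an object; FORCE is the grip in N (left out, the last holds). Time passes only in rows, so rows that repeat a pose let the fingers close. It gives the time, the measured TCP pose, the force, the opening and the grip force at its end, in the units of the state.
- ctrl.get_state(): the state, without advancing time (a new reading comes with each control period).
- ctrl.read_camera(name): name is "side" or "top" or "wrist"; returns a dict with "pixels" (480x640x3 uint8, red, green, blue), "depth" (480x640 float32, m along the optical axis (not along the pixel's ray), 0 where there is no reading), "fx", "fy", "cx", "cy" (pixels), "xyz" and "rotation" of the camera in the world; the wrist camera has in their place "mount" (4x4, takes a point from camera to tool coordinates, whose origin is the TCP and whose axes are the flange's). Camera axes: x right, y down, z forward; pixel columns grow to the right and rows downward; lengths in m; the calibration is good to about 2 mm. A picture is of the moment at which its call begins: read the wrist's pose just before it.
- ctrl.sign_off(): hands the job in; it is judged then, once.
Trained networks look in a picture, given as the dict that the camera call returned (one of the last four; its "shot" number tells which), for a name from the list of things; names that differ only in an ending like _2 or _b are one class to them, and where a whole thing is asked for, a point or a joint stands for the part that bears it (a point fixed in the world has none). Each returns a list of dicts, best first, with "score" (0 to 1); they miss things now and then, are a little off and sometimes report something else, mostly with a low value. They report only what shows in the picture. A call takes as long as a camera call.
- ctrl.spot_in(query, picture): "at" ([column, row] in pixels, amid what is visible of it).
- ctrl.tip_of(query, picture): "at" ([column, row] in pixels: a listed point, or the origin of a listed thing).
The state is a dict: "time": time; "qpos": joint angles; "dq": joint speeds; "joint_efforts": joint torques, N m; "eef_pos": TCP position; "tcp_rot": TCP orientation; "contact_force": force on the tool from outside, world axes, zero at the start; "wrist_torque": the same for the moment, N m; "opening": opening from 0.0 (shut) to 1.0 (fully open); "finger_force": force on a finger pad.
Only numpy, scipy, OpenCV 4.12 (cv2) and the standard library are available. Lean on these libraries where they do the work, as an engineer would, in place of code of your own. Each camera call takes 0.05 s, during which the arm holds its last target. There are 200 camera calls.

## Working session

There is one attempt and no reset: what is moved stays moved. The work goes in short steps, Python scripts to look and compute and a shell command to move; the robot and the scene stay as the last step left them, time stands still between calls to the robot, and variables do not carry over. Pictures are saved under pics/ and viewed, at most 10 in all, crops included, and the job is handed in when it is done.

```bash
mkdir -p pics; cat > h.py <<'E'
import numpy as np,cv2
from scipy.spatial.transform import Rotation as R
from plant import ctrl
def cam(n):
    s=ctrl.get_state(); p=ctrl.read_camera(n)
    if n=="wrist":
        T=np.eye(4);T[:3,:3]=R.from_quat(s["tcp_rot"]).as_matrix();T[:3,3]=s["eef_pos"];M=T@np.array(p["mount"])
    else:
        M=np.eye(4);r=np.array(p["rotation"]);M[:3,:3]=r if r.shape==(3,3) else R.from_quat(r).as_matrix();M[:3,3]=p["xyz"]
    return p,M
def cloud(p,M):
    v,u=np.mgrid[:480,:640];d=p["depth"]
    P=np.stack([(u-p["cx"])/p["fx"]*d,(v-p["cy"])/p["fy"]*d,d],-1)
    W=P@M[:3,:3].T+M[:3,3];W[d==0]=np.nan
    return W
def save(p,n): cv2.imwrite("pics/"+n,p["pixels"][:,:,::-1])
E
python3 - <<'E'
from h import *
s=ctrl.get_state();print(s["time"],s["eef_pos"],R.from_quat(s["tcp_rot"]).as_matrix().round(2).tolist())
ims=[]
for n in("top","side"):
    p,M=cam(n);W=cloud(p,M);ims.append(p["pixels"]);print(n,M.round(2).tolist())
    for q in("tote_empty_mid","tote_empty_card","tote_full_mid","plain_bin_mid"):
        for r in ctrl.tip_of(q,p)[:3]:
            c,w=map(int,r["at"]);print(q,r["score"],r["at"],W[w,c].round(3))
    if n=="top":
        Z=W[...,2];m=((Z>.03)&(Z<.08)&(W[...,0]>.35)).astype(np.uint8)
        k,l,st,_=cv2.connectedComponentsWithStats(m)
        for i in range(1,k):
            if st[i,4]>150:
                P=W[l==i];print(st[i],cv2.minAreaRect(P[:,:2].astype(np.float32)),P[:,2].max().round(3))
    save(p,n+"0.png")
E
```

```text
0.0 [ 0.23563483 -0.63175653  0.20524305] [[0.94, 0.35, -0.0], [0.35, -0.94, 0.0], [0.0, -0.0, -1.0]]
top [[-0.02, -0.99, 0.12, 0.35], [-1.0, 0.02, -0.02, 0.02], [0.02, -0.12, -0.99, 1.06], [0.0, 0.0, 0.0, 1.0]]
tote_empty_mid 0.77 [428.4, 251.4] [ 0.441 -0.237  0.006]
tote_full_mid 0.76 [183.1, 244.0] [0.463 0.247 0.01 ]
plain_bin_mid 0.81 [307.4, 233.1] [0.482 0.003 0.001]
[   0    7  538   58 7469] ((0.9121479988098145, 0.07312807440757751), (1.0739960670471191, 0.09735675156116486), 84.98443603515625) 0.08
[ 373   26   83   29 2013] ((0.8701577186584473, -0.22128090262413025), (0.06115138903260231, 0.16863441467285156), 0.8527465462684631) 0.039
[346  41  14  18 195] ((0.8442691564559937, -0.09474139660596848), (0.025037510320544243, 0.026709439232945442), 3.2130930423736572) 0.064
[541  53  24  12 214] ((0.8183364868164062, -0.4915710687637329), (0.004321632906794548, 0.0668381005525589), 0.3802497088909149) 0.08
[ 571   52   69  211 2898] ((0.6090848445892334, -0.5438187718391418), (0.41931629180908203, 0.07912100851535797), 10.707898139953613) 0.08
[478  58  18  19 239] ((0.80
[... 569 characters left out ...]
0.23980377614498138), (0.0643223226070404, 0.15538914501667023), 67.2264633178711) 0.065
[278 200  59  69 703] ((0.47655895352363586, 0.002451471984386444), (0.06294365972280502, 0.12482046335935593), 58.33342361450195) 0.049
[ 395  210   74   84 1668] ((0.43867063522338867, -0.2316344529390335), (0.15526439249515533, 0.06472054123878479), 33.16594314575195) 0.065
side [[-0.8, -0.36, 0.48, 0.04], [-0.6, 0.48, -0.64, 0.6], [0.0, -0.8, -0.6, 0.63], [0.0, 0.0, 0.0, 1.0]]
tote_empty_mid 0.71 [402.5, 212.5] [ 0.43  -0.199  0.052]
tote_empty_card 0.62 [368.0, 210.9] [ 0.53  -0.232  0.001]
tote_full_mid 0.67 [240.3, 343.4] [0.48  0.227 0.005]
plain_bin_mid 0.56 [324.1, 268.3] [ 0.485 -0.007  0.004]
```

View pics/top0.png

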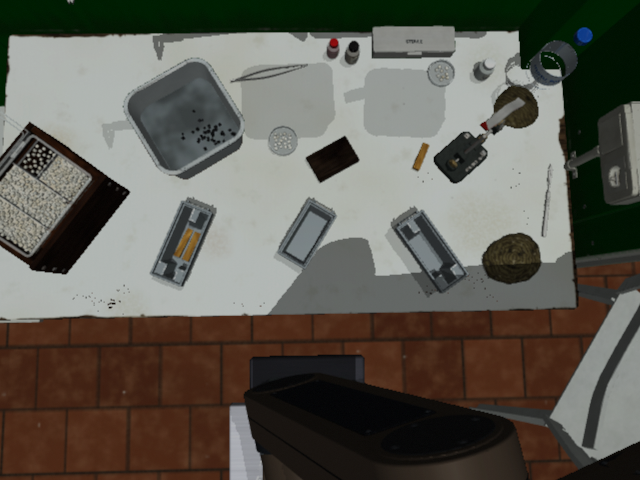

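View pics/side0.png

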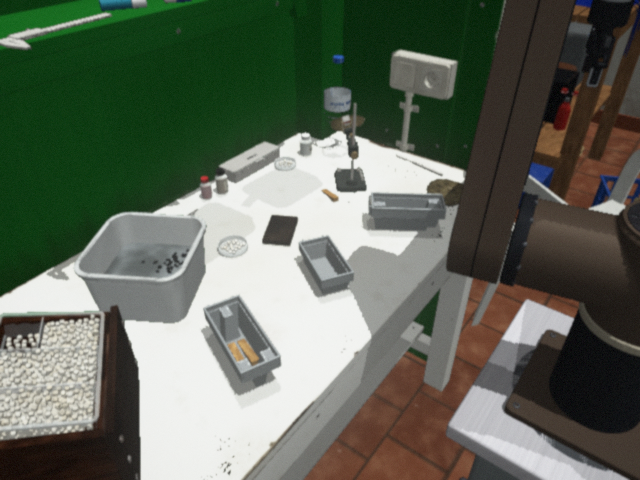

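The top view shows the empty tote at about (428,250), the loaded one with its wedges at (183,243) and the plain bin at (307,235). The side view shows the same three at (405,210), (240,340) and (325,265). I'll enlarge crops to read the rib and card-holder ends.

```bash
python3 - <<'E'
import cv2,numpy as np
t=cv2.imread("pics/top0.png");s=cv2.imread("pics/side0.png")
f=lambda i,c,r,h=50:cv2.resize(i[r-h:r+h,c-h:c+h],(390,290) if 0 else (295,295),interpolation=cv2.INTER_CUBIC)
cv2.imwrite("pics/crop.png",np.vstack([np.hstack([f(t,183,243),f(t,430,250)]),np.hstack([f(s,240,340),f(s,405,210)])]))
E
```

```text
(no output)
```

View pics/crop.png

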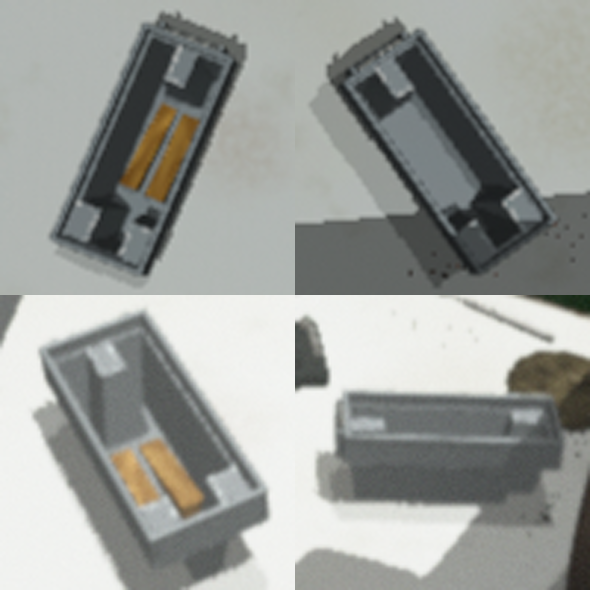

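Both totes have the single rib and the card holder at the far (+x world) end. Headings are about +33° for the empty tote and −23° for the loaded one, so the tote needs a +124° turn in the world. That keeps joint 6 in range. First I'll move above the empty tote.

```bash
cat > go.py <<'E'
# usage: go.py x y z yaw_deg -> tool-frame shift and turn from the measured pose
import sys;from h import *
x,y,z,w=map(float,sys.argv[1:])
s=ctrl.get_state();r=R.from_quat(s["tcp_rot"]).as_matrix()
d=r.T@(np.array([x,y,z])-s["eef_pos"]);yaw=np.degrees(np.arctan2(r[1,0],r[0,0]))
print(s["time"],"pos",np.round(s["eef_pos"],4),"yaw",yaw.round(1),"tilt",r[:,2].round(3),"q",np.round(s["qpos"],2),"open",s["opening"],"F",np.round(s["contact_force"],1),"fing",s["finger_force"])
print("shift",d.round(4),"norm",np.linalg.norm(d).round(3),"turn",round(-((w-yaw+180)%360-180),1))
E
python3 -m inch '[[0,0.03,-0.028,0,0],[0,0.06,-0.055,0,0],[0,0.09,-0.083,0,0],[0,0.12,-0.11,0,0],[0,0.15,-0.138,0,0]]' 30
python3 go.py 0.439 -0.232 0.2 33.2
```

```text
time: 0.92
eef_pos: [0.3286, -0.4492, 0.2067]
tcp_rot: [0.984, 0.177, 0.0, 0.0]
contact_force: [0.1, -0.2, 0.2]
opening: 1.001
finger_force: 0.0
0.9167 pos [ 0.3286 -0.4492  0.2067] yaw 20.4 tilt [ 0. -0. -1.] q [-1.12  0.03  1.87  0.    1.25  0.09] open 1.0006070903491107 F [ 0.1 -0.2  0.2] fing 0.0
shift [ 0.1792 -0.1651  0.0067] norm 0.244 turn -12.8
```

```bash
python3 -m inch '[[0,0.03,-0.027,0,0],[0,0.06,-0.054,0,-3],[0,0.09,-0.082,0,-6],[0,0.12,-0.11,0,-9],[0,0.15,-0.138,0,-12.8]]' >/dev/null
python3 -m inch '[[0,0.02,-0.01,0,0],[0,0.02,-0.01,0,0],[0,0.02,-0.01,0,0]]' >/dev/null
cat > look.py <<'E'
import sys;from h import *
p,M=cam("wrist");W=cloud(p,M);save(p,sys.argv[1])
lo,hi=float(sys.argv[2]),float(sys.argv[3]);Z=W[...,2]
m=((Z>lo)&(Z<hi)).astype(np.uint8)
k,l,st,_=cv2.connectedComponentsWithStats(m)
for i in range(1,k):
    if st[i,4]>800:
        P=W[l==i];print(st[i],cv2.minAreaRect(P[:,:2].astype(np.float32)),np.median(P[:,2]).round(4))
print(np.round(p["mount"],3).tolist())
E
python3 look.py w1.png 0.054 0.067;python3 go.py 0.439 -0.232 0.2 33.2
```

```text
[ 261  102   78  181 2501] ((0.4388020634651184, -0.22980277240276337), (0.15476274490356445, 0.06308747082948685), 33.486671447753906) 0.0611
[[-0.0, -0.961, -0.277, 0.071], [1.0, 0.0, -0.001, 0.0], [0.001, -0.277, 0.961, -0.168], [0.0, 0.0, 0.0, 1.0]]
1.6333 pos [ 0.4318 -0.2498  0.2069] yaw 33.3 tilt [ 0.    -0.001 -1.   ] q [-0.73 -0.11  2.   -0.    1.25  0.26] open 1.001699871474946 F [ 0.9 -1.1  0.6] fing 0.0
shift [ 0.0158 -0.011   0.0069] norm 0.02 turn 0.1
```

View pics/w1.png

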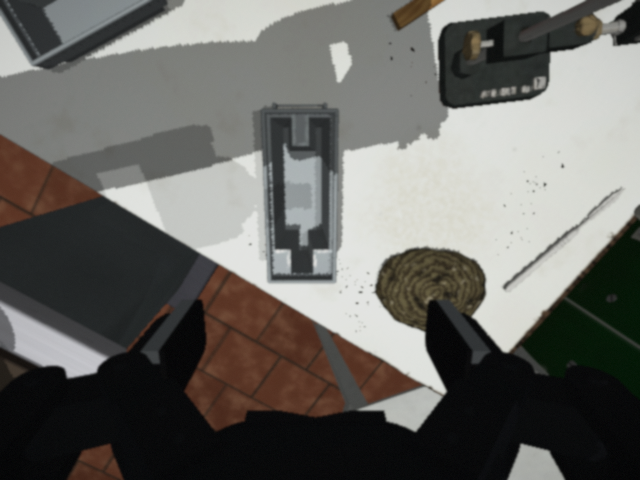

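The wrist view shows the empty tote from rows 105 to 280 around column 300. Its single rib and card holder are at the top (tool +x), and two corner ribs are at the bottom. The rim measures z=0.061 m, which matches the 60 mm tote height. I'll align and descend.

```bash
python3 -m inch '[[0,0.008,-0.006,0.02,0],[0,0.015,-0.0125,0.05,0],[0,0.015,-0.0125,0.08,0],[0,0.015,-0.0125,0.1,0],[0,0.015,-0.0125,0.1,0]]' >/dev/null; python3 go.py 0.437 -0.231 0.022 33.4
```

```text
2.05 pos [ 0.4338 -0.23    0.1016] yaw 33.1 tilt [-0.008  0.006 -1.   ] q [-0.69  0.    2.1  -0.    1.05  0.3 ] open 1.0025194847803953 F [-0.6  1.3 -1.1] fing 0.0
shift [0.0024 0.0033 0.0795] norm 0.08 turn -0.3
```

```bash
python3 -m inch '[[0,0.001,0.001,0.02,0],[0,0.001,0.001,0.045,0],[0,0.001,0.001,0.07,0],[0,0.001,0.001,0.079,0],[0,0.001,0.001,0.079,0]]' >/dev/null; python3 go.py 0.437 -0.231 0.022 33.4
```

```text
2.4667 pos [ 0.4374 -0.2314  0.0262] yaw 33.2 tilt [-0.003  0.002 -1.   ] q [-0.69  0.13  2.13 -0.    0.89  0.3 ] open 0.9985203828817605 F [-0.   0.2 -0.4] fing 0.0
shift [-0.0001 -0.0006  0.0042] norm 0.004 turn -0.2
```

```bash
python3 -m inch '[[0.2,0,0,0.002,0],[0.5,0,0,0.002,0],[0.6,0,0,0.002,0],[0.6,0,0,0.002,0],[0.6,0,0,0.002,0]]' 35; python3 -m inch '[[0.6,0,0,0,0],[0.6,0,0,0,0],[0.6,0,0,-0.02,0],[0.6,0,0,-0.04,0],[0.6,0,0,-0.06,0]]' ; python3 go.py 0.437 -0.231 0.14 33.4
```

```text
time: 2.88
eef_pos: [0.4398, -0.2324, 0.0278]
tcp_rot: [0.958, 0.286, 0.001, 0.001]
contact_force: [-3.5, 0.3, 5.7]
opening: 0.705
finger_force: 37.8
time: 3.3
eef_pos: [0.4388, -0.2313, 0.0866]
tcp_rot: [0.958, 0.286, 0.0, 0.0]
contact_force: [0.3, 0.2, -0.3]
opening: 0.705
finger_force: 37.9
3.3 pos [ 0.4388 -0.2313  0.0866] yaw 33.2 tilt [ 0. -0. -1.] q [-0.69  0.03  2.11  0.    1.01  0.3 ] open 0.7050608732040512 F [ 0.3  0.2 -0.3] fing 37.908225082210265
shift [-0.0014 -0.0012 -0.0534] norm 0.053 turn -0.2
```

```bash
python3 -m inch '[[0.6,0,0,-0.03,0],[0.6,0,0,-0.06,0],[0.6,0,0,-0.09,0],[0.6,0,0,-0.1,0],[0.6,0,0,-0.1,0]]' ; python3 look.py w2.png 0.13 0.25; python3 -c "
from h import *
p,M=cam('side');save(p,'s2.png')
p,M=cam('top');W=cloud(p,M);Z=W[...,2];m=((Z>.055)&(Z<.068)&(W[...,0]<.58)&(W[...,0]>.35)&(W[...,1]<.33)&(W[...,1]>.15));print(cv2.minAreaRect(W[m][:,:2].astype(np.float32)))"; python3 go.py 0.46 0.24 0.19 157.2
```

```text
time: 3.72
eef_pos: [0.4408, -0.2328, 0.1896]
tcp_rot: [0.958, 0.286, 0.002, 0.004]
contact_force: [0.5, -0.0, -2.2]
opening: 0.705
finger_force: 38.1
[ 561   22   79   37 1094] ((0.612622082233429, -0.28827938437461853), (0.006256876513361931, 0.007036985829472542), 46.253074645996094) 0.1607
[  182   110   267   311 51519] ((0.44546231627464294, -0.22995948791503906), (0.14980930089950562, 0.08610275387763977), 44.17728805541992) 0.2053
[[-0.0, -0.961, -0.277, 0.071], [1.0, 0.0, -0.001, 0.0], [0.001, -0.277, 0.961, -0.168], [0.0, 0.0, 0.0, 1.0]]
((0.46084609627723694, 0.23976871371269226), (0.06428064405918121, 0.1540059596300125), 67.16990661621094)
3.8667 pos [ 0.4378 -0.2305  0.1834] yaw 33.2 tilt [-0.003  0.002 -1.   ] q [-0.69 -0.09  2.03  0.    1.21  0.3 ] open 0.7014348896544036 F [ 0.2  0.4 -1.5] fing 38.128104116767645
shift [ 0.2765 -0.3814 -0.0056] norm 0.471 turn -124.0
```

View pics/s2.png

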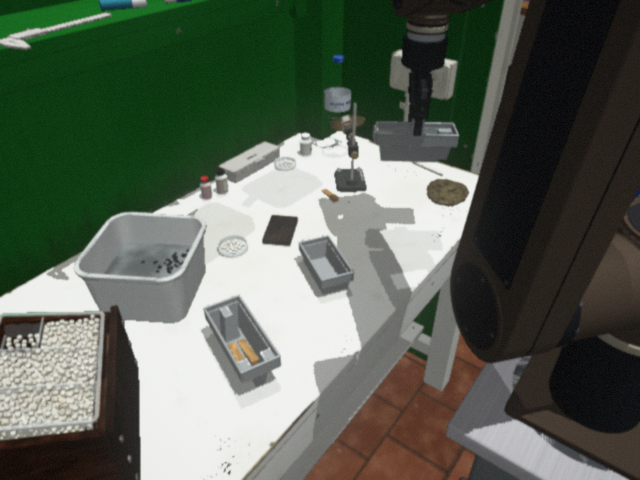

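View pics/w2.png

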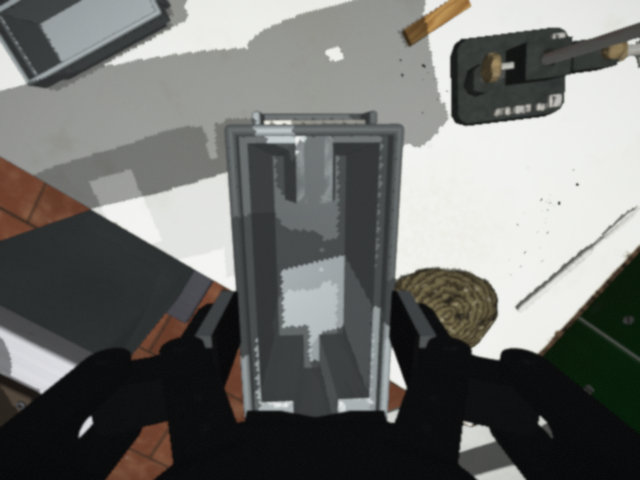

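The grip is good. The side view shows the tote hanging level at (415,140), and the wrist view shows the pads at mid-length on the rim at columns 240 and 395. I'll carry it across, turning on the way.

```bash
python3 -m inch '[[0.6,0.014,-0.02,0,-7],[0.6,0.028,-0.04,0,-14],[0.6,0.042,-0.06,0,-21],[0.6,0.056,-0.08,0,-28],[0.6,0.07,-0.1,0,-35]]' ; python3 go.py 0.458 0.241 0.19 157.2
```

```text
time: 4.28
eef_pos: [0.441, -0.1076, 0.1825]
tcp_rot: [0.826, 0.563, -0.001, -0.002]
contact_force: [-0.7, -0.4, -1.3]
opening: 0.705
finger_force: 38.2
4.2833 pos [ 0.441  -0.1076  0.1825] yaw 68.6 tilt [-0.005  0.002 -1.   ] q [-0.46 -0.19  2.12  0.    1.22 -0.09] open 0.7052052507382778 F [-0.7 -0.4 -1.3] fing 38.18654921720736
shift [ 0.3307 -0.1116 -0.0067] norm 0.349 turn -88.6
```

```bash
python3 -m inch '[[0.6,0.023,-0.008,0,-7],[0.6,0.046,-0.016,0,-14],[0.6,0.07,-0.024,0,-21],[0.6,0.093,-0.031,0,-28],[0.6,0.116,-0.039,0,-35]]' ; python3 go.py 0.458 0.241 0.19 157.2
```

```text
time: 4.7
eef_pos: [0.4477, 0.0143, 0.1827]
tcp_rot: [0.619, 0.786, -0.001, -0.002]
contact_force: [-0.4, 0.1, -0.8]
opening: 0.703
finger_force: 38.2
4.7 pos [0.4477 0.0143 0.1827] yaw 103.6 tilt [-0.005  0.001 -1.   ] q [-0.2  -0.21  2.13  0.    1.22 -0.43] open 0.7028800459584967 F [-0.4  0.1 -0.8] fing 38.18775346968323
shift [ 0.218   0.0632 -0.0072] norm 0.227 turn -53.6
```

```bash
python3 -m inch '[[0.6,0.022,0.006,0,-7],[0.6,0.044,0.013,0,-14],[0.6,0.066,0.019,0,-21],[0.6,0.088,0.025,0,-28],[0.6,0.11,0.032,0,-35]]' ; python3 go.py 0.458 0.241 0.19 157.2
```

```text
time: 5.12
eef_pos: [0.4535, 0.1283, 0.1825]
tcp_rot: [0.354, 0.935, -0.001, -0.002]
contact_force: [0.1, 0.6, -1.9]
opening: 0.702
finger_force: 38.2
5.1167 pos [0.4535 0.1283 0.1825] yaw 138.6 tilt [-0.005 -0.    -1.   ] q [ 0.06 -0.15  2.08 -0.    1.21 -0.79] open 0.7021582211826027 F [ 0.1  0.6 -1.9] fing 38.188066254369915
shift [ 0.0712  0.0875 -0.0075] norm 0.113 turn -18.6
```

```bash
python3 -m inch '[[0.6,0.018,0.022,0,-6],[0.6,0.036,0.044,0,-12],[0.6,0.054,0.066,0,-18.6],[0.6,0.069,0.0855,0,-18.6],[0.6,0.071,0.0875,0,-18.6]]' >/dev/null; python3 -m inch '[[0.6,0,0,0.015,0],[0.6,0,0,0.03,0],[0.6,0,0,0.045,0],[0.6,0,0,0.045,0]]'; python3 - <<'E'
from h import *
p,M=cam("top");W=cloud(p,M);save(p,"t3.png");Z=W[...,2];B=(W[...,0]<.58)&(W[...,0]>.35)&(W[...,1]<.36)&(W[...,1]>.12)
for lo,hi in((.05,.068),(.155,.185)):
    m=B&(Z>lo)&(Z<hi);print(m.sum(),cv2.minAreaRect(W[m][:,:2].astype(np.float32)))
p,M=cam("side");i=p["pixels"][230:430,120:400,::-1];cv2.imwrite("pics/s3.png",cv2.resize(i,(784,560)))
E
python3 go.py 0.458 0.241 0.078 157.2
```

```text
time: 5.87
eef_pos: [0.4567, 0.2382, 0.1347]
tcp_rot: [0.201, 0.98, -0.003, -0.005]
contact_force: [-1.2, -0.6, -1.6]
opening: 0.703
finger_force: 38.3
164 ((0.46194350719451904, 0.2136123776435852), (0.016318663954734802, 0.13355590403079987), 67.34815216064453)
458 ((0.48283401131629944, 0.22650852799415588), (0.06427545845508575, 0.10194779932498932), 66.62935638427734)
5.9667 pos [0.4592 0.239  0.1385] yaw 156.8 tilt [-0.004 -0.001 -1.   ] q [ 0.28  0.01  2.02 -0.    1.12 -0.88] open 0.7034684292687525 F [-1.   1.  -0.3] fing 38.339386467123404
shift [0.0017 0.0016 0.0605] norm 0.061 turn -0.4
```

View pics/s3.png

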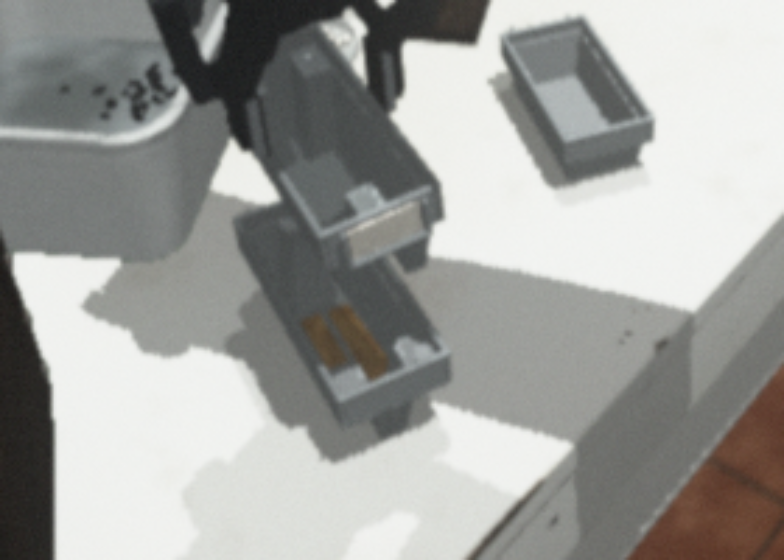

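The side view shows the empty tote over the loaded one, roughly aligned, with its card holder at the near end (385,225) and the loaded tote's two ribs also at that end. I'll correct by 3 mm in x and y and descend.

```bash
python3 -m inch '[[0.6,0.003,0.003,0.01,-0.4],[0.6,0.003,0.003,0.025,-0.4],[0.6,0.003,0.003,0.038,-0.4],[0.6,0.003,0.003,0.043,-0.4],[0.6,0.003,0.003,0.043,-0.4]]'; python3 go.py 0.458 0.241 0.077 157.2
```

```text
time: 6.38
eef_pos: [0.4581, 0.2435, 0.0963]
tcp_rot: [0.197, 0.98, -0.001, -0.001]
contact_force: [0.0, 0.0, -1.6]
opening: 0.707
finger_force: 38.3
6.3833 pos [0.4581 0.2435 0.0963] yaw 157.2 tilt [-0.002 -0.001 -1.   ] q [ 0.29  0.07  2.05 -0.    1.03 -0.88] open 0.7072829834436772 F [ 0.   0.  -1.6] fing 38.331077201873995
shift [-0.001  -0.0023  0.0193] norm 0.019 turn 0.0
```

```bash
python3 -m inch '[[0.6,0,0,0.004,0],[0.6,0,0,0.008,0],[0.6,0,0,0.012,0],[0.6,0,0,0.014,0],[0.6,0,0,0.014,0]]'; python3 -m inch '[[0.6,0,0,0.001,0],[0.6,0,0,0.002,0],[0.6,0,0,0.003,0],[0.6,0,0,0.003,0]]'
```

```text
time: 6.8
eef_pos: [0.4587, 0.2437, 0.0832]
tcp_rot: [0.197, 0.98, -0.0, -0.0]
contact_force: [-0.2, -0.1, -1.7]
opening: 0.698
finger_force: 38.3
time: 7.13
eef_pos: [0.4589, 0.2437, 0.0805]
tcp_rot: [0.197, 0.98, -0.0, -0.0]
contact_force: [1.1, -0.3, -1.4]
opening: 0.7
finger_force: 38.3
```

```bash
python3 -m inch '[[0.6,0,0,0.001,0],[0.6,0,0,0.002,0],[0.6,0,0,0.003,0],[0.6,0,0,0.003,0]]'; python3 -m inch '[[0.6,0,0,0.001,0],[0.6,0,0,0.002,0],[0.6,0,0,0.002,0]]'
```

```text
time: 7.47
eef_pos: [0.4592, 0.2437, 0.0777]
tcp_rot: [0.197, 0.98, 0.0, 0.0]
contact_force: [0.1, 0.2, -0.5]
opening: 0.703
finger_force: 38.5
time: 7.72
eef_pos: [0.4594, 0.244, 0.0775]
tcp_rot: [0.197, 0.98, -0.0, -0.0]
contact_force: [-3.5, -1.5, 7.7]
opening: 0.703
finger_force: 40.2
```

Contact came at TCP z 0.0775, with about 8 N, which is the height predicted for standing on the ribs. Releasing.

```bash
python3 -m inch '[[0.2,0,0,-0.001,0],[0,0,0,-0.001,0],[0,0,0,-0.001,0],[0,0,0,-0.001,0],[0,0,0,-0.001,0]]' 20; python3 -m inch '[[0,0,0,-0.02,0],[0,0,0,-0.05,0],[0,0,0,-0.08,0],[0,0,0,-0.11,0],[0,0,0,-0.14,0]]'
python3 -m inch '[[0,-0.02,-0.03,0,0],[0,-0.03,-0.07,0,0],[0,-0.03,-0.1,0,0],[0,-0.03,-0.14,0,0],[0,-0.03,-0.18,0,0]]'
python3 -m inch '[[0,0,0,0,0],[0,0,0,0,0],[0,0,0,0,0]]'; python3 - <<'E'
from h import *
p,M=cam("top");W=cloud(p,M);save(p,"t4.png");Z=W[...,2];B=(W[...,0]<.58)&(W[...,0]>.35)&(W[...,1]<.36)&(W[...,1]>.12)
for lo,hi in((.045,.068),(.104,.12)):
    m=B&(Z>lo)&(Z<hi);print(m.sum(),cv2.minAreaRect(W[m][:,:2].astype(np.float32)),np.median(Z[m]))
m=B&(Z>.104)&(Z<.12);A=np.c_[W[m][:,:2],np.ones(m.sum())];print("plane",np.linalg.lstsq(A,Z[m],rcond=None)[0])
q,M=cam("side");a=p["pixels"][180:320,100:360,::-1];b=q["pixels"][250:390,150:410,::-1]
cv2.imwrite("pics/end.png",np.vstack([cv2.resize(a,(550,296)),cv2.resize(b,(550,296))]))
E
```

```text
time: 8.13
eef_pos: [0.4588, 0.2437, 0.0764]
tcp_rot: [0.197, 0.98, -0.0, -0.0]
contact_force: [-0.1, 0.9, -0.5]
opening: 0.999
finger_force: 0.0
time: 8.55
eef_pos: [0.4587, 0.2436, 0.2177]
tcp_rot: [0.197, 0.98, -0.0, -0.0]
contact_force: [-0.1, 1.0, 0.5]
opening: 1.002
finger_force: 0.0
time: 8.97
eef_pos: [0.4162, 0.065, 0.2164]
tcp_rot: [0.197, 0.98, -0.0, -0.0]
contact_force: [0.6, -0.0, 0.0]
opening: 0.999
finger_force: 0.0
time: 9.22
eef_pos: [0.4172, 0.0662, 0.2167]
tcp_rot: [0.198, 0.98, 0.0, 0.0]
contact_force: [0.8, 0.8, 0.1]
opening: 1.0
finger_force: 0.0
1273 ((0.49462878704071045, 0.26256421208381653), (0.22602155804634094, 0.11118929088115692), 27.63146209716797) 0.052791250429188974
560 ((0.49444788694381714, 0.2556435465812683), (0.22174598276615143, 0.14014357328414917), 23.023704528808594) 0.10877444292828631
plane [0.00864803 0.00765105 0.10283149]
```

View pics/end.png

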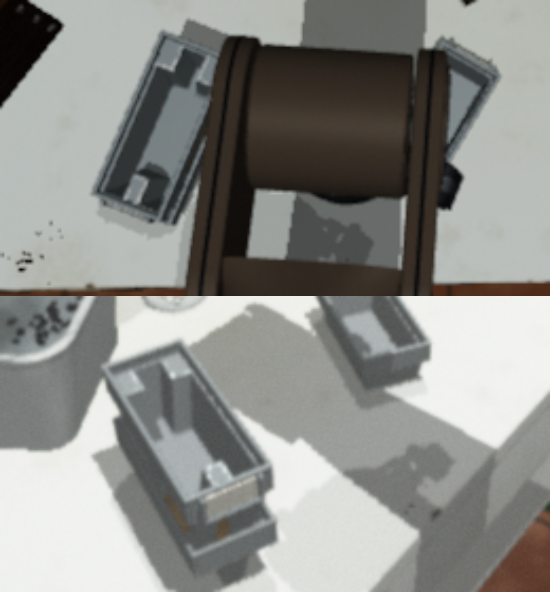

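The side crop shows the stack at about (190,450): the upper tote is level with its card holder at the near end (235,490), standing on the lower tote, and the plain bin is untouched. Its rim measures about 0.109 m, against 0.110 expected, with a slope of about 0.01 rad. Handing in.

```bash
python3 -c "
from plant import ctrl
print(ctrl.sign_off())"
```

```text
the job is handed in; nothing more can be done
None
```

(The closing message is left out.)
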